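Light the microscope and trigger its camera

TASK

Take a picture with the microscope camera by pressing with the tips of the closed fingers: first press down the ridged end of the rocker on the lamp supply until it has tipped fully over, then press the round key on the camera pad fully in so that it stays in, and last press the long bar key on the pad fully down, keep it down for about half a second and let it come up again. Do not press a key before its turn, do not press the square key, do not lift or shove the pad, and leave the bottle, culture flask, tip box and mouse where they are.

Things in the scene. Friction and masses are not known exactly. Their poses are not given: they have to be found in the camera images.
- lampbox: Lamp power supply, a cream box 140 x 120 mm and 75 mm high with vent slots in two sides, fixed to the bench; it carries the rocker in the middle of its top. Origin: centre of its underside; x along its 140 mm side, z up.
- rocker (a joint): Grey V-shaped rocker switch on the lamp supply, 60 (along lampbox x) x 30 x 8 mm, halves rising outwards by 0.22 rad, it turns about a line over its middle along lampbox y, 97 mm above the bench. Value in rad: -0.25 off (ridged end up), +0.25 fully on (ridged half down, nearly level; other half up). No spring: stays where it is left; takes about 3 N at the ridge; stops solidly at +0.25.
- rocker_ridge (a point): Middle of the top of the small raised ridge (7 mm wide, 24 mm long, 3 mm high) that crosses the rocker near its end on the +x side of the lamp supply, 22 mm from the pivot. It moves with the rocker: about 104 mm above the bench when off, about 94 mm when fully on.
- pad: Camera hand pad, a cream slab 200 x 150 mm and 40 mm high, 0.8 kg or so, standing loose on the bench. Origin: centre of its underside; y along its 200 mm side, z up. Its top carries three grey keys, each standing 12 mm above it when up.
- round_key (a joint): Round key, 28 mm diameter, at pad x +35 mm, y +50 mm. Value is how far it is pushed in, in m: 0 up, 0.006 fully in against a solid stop. A latching key: no return spring, it needs about 3 N and stays in where it is left.
- round_key_top (a point): Centre of the top face of the round key; moves with it; 52 mm above the bench when up.
- square_key (a joint): Square key, 26 x 26 mm, at pad x +35 mm, y -50 mm, not to be pressed. Value is how far it is pushed in, m, 0 to 0.006; springs back.
- square_key_top (a point): Centre of the top face of the square key; 52 mm above the bench when up.
- bar_key (a joint): Long bar key (shutter), 22 mm (pad x) x 90 mm (pad y), at pad x -35 mm, y 0. Value is how far it is pushed in, in m: 0 up, 0.006 fully down against a solid stop. Spring-loaded: starts to move at 1.5 N, fully down at 5 N, and comes back up when let go.
- bar_key_top (a point): Centre of the top face of the bar key; moves with it; 52 mm above the bench when up.
- bottle: Bystander: small upright bottle, 40 mm diameter, 100 mm high, loose, between the lamp supply and the pad. Origin: centre of its underside.
- flask: Bystander: clear culture flask with a screw cap, lying flat, 80 x 100 mm (plus 38 mm of neck and cap at its +y end), 34 mm high, loose, on the lamp supply's +x side. Origin: underside of the flat part's centre.
- tipbox: Bystander: pale grey pipette tip box 75 x 115 mm, 55 mm high, loose, on the pad's +x side. Origin: centre of its underside.
- mouse: Bystander: black computer mouse 100 x 58 mm, 30 mm high, loose, on the pad's -x side. Origin: centre of its underside.

How it is judged:
On the way, in this order (a step that is already met when the one before it is completed fails the run):
1. the rocker is tipped fully on (value of joint rocker above 0.2 rad), for 0.1 s.
2. the round key is pressed fully in (value of joint round_key above 0.0048 m), for 0.1 s.
3. the bar key is pressed fully down (value of joint bar_key above 0.0048 m), for 0.2 s.
4. the bar key has come up again (value of joint bar_key below 0.0012 m), for 0.1 s.
At the end, for the whole second after the job is handed in: The rocker is on (over 0.2 rad), the round key is in (over 4.5 mm of its 6 mm), the bar key (held over 4.8 mm for at least 0.2 s) and square key are up (under 1.2 mm), and the pad is at rest within 25 mm of where it stood (value of joint rocker above 0.2 rad and value of joint round_key above 0.0045 m and value of joint each of bar_key, square_key below 0.0012 m and distance of pad from where it was at the start of the episode below 0.025 m and linear speed of pad below 0.02 m/s); the robot touches nothing.
It fails at once if the round key is pressed before the rocker is on (value of joint round_key above 0.0025 m and value of joint rocker below 0.15 rad).
It fails at once if the bar key is pressed before the round key is in (value of joint bar_key above 0.0025 m and value of joint round_key below 0.004 m).
It fails at once if the square key is pressed (value of joint square_key above 0.0025 m).
It fails at once if the pad is lifted, carried or shoved (height (world z) of pad above 0.01 m or distance of pad from where it was at the start of the episode above 0.025 m).
It fails at once if the bottle, flask, tip box or mouse is moved or lifted (distance of any of bottle, flask, tipbox, mouse from where it was at the start of the episode above 0.02 m).
It also fails if it takes over 54 s, if anything falls off the work surface, if the arm or the gripper's body presses on something with over 40 N, if the wrist force passes 120 N, or if a joint passes its speed limit or range.

ROBOT

A 6-joint arm with a two-finger parallel gripper is mounted at the origin on the work surface. World frame = base frame: x ahead of the robot, y to its left, z up, the work surface at z = 0. Lengths are in m, angles in rad, forces in N, time in s.
With the tool pointing down it reaches from about 0.425 to 0.925 m from the base axis. Payload 12.5 kg.
Tool frame: the origin (TCP) lies at the very end of the fingers, on their centre line; the grasp point (between the pads) lies 19 mm behind it (arm.tcp_to_grasp is the distance from the TCP to the grasp point, in m); z points along the fingers, y is the line along which they close (so a half turn about z gives the same grasp; the last joint's range is limited). The gripper opens to 85 mm and grips with 20 to 120 N. Pads are 22 mm wide; open, the fingers measure 114 mm over their backs; the gripper's body (76 mm by 85 mm) begins 54 mm behind the grasp point. The pads swing forward as they close: fully open they stand 13 mm farther back than shut.
Start: joints at [-1.395, 0.491, 1.559, -0, 1.092, -0.106], TCP at [0.174, -0.6, 0.231] pointing down, gripper open.
Joint ranges: [-3.1, 3.1], [-0.84, 2.19], [0.05, 2.79], [-1.13, 4.28], [0.06, 2.93], [-2.69, 2.69]. Speed limits (rad/s): [2.22, 2.22, 2.79, 3.14, 3.14, 3.14].

INTERFACE

Orientations are given as a unit quaternion [x, y, z, w].
In Python, from workcell import status, eyes, job, arm gives the robot as it stands.
- The arm moves only by the tool arm_command, never from a script. Its argument "commands" is a list of rows, each a list of 6 numbers: the shift along the tool's x, y, z in units of 25 mm (1.0 is 25 mm), then the turn, a rotation vector about the tool's x, y, z in units of 5 degrees (1.0 is 5 degrees). In form: [[dx, dy, dz, wx, wy, wz], ...]. A call has 1 to 8 rows; each row is the pose to reach, as a shift and turn from the pose commanded when the call began, along the tool's axes at that moment; what a row does not reach only later rows make up. A row lasts 1/12 s, in which the tool goes at most 41.7 mm and 7.16 degrees, less where a joint would pass 70% of its speed; a pose out of reach is approached as far as the arm can. A call with a gripper value outside its range is refused whole. "hand" is the closure, from -1 (fully open) to 1 (shut), set as the call begins (left out, the last holds). The fingers move at their own pace and stop on an object; "squeeze" is the grip in N (left out, the last holds). Time passes only in rows, so rows that repeat a pose let the fingers close. It gives the time, the measured TCP pose, the force, the opening and the grip force at its end, in the units of the state.
- status.sense(): the state, without advancing time (a new reading comes with each control period).
- eyes.grab_frame(name): name is "scene" or "top" or "wrist"; returns the picture (480x640x3 uint8, red, green, blue); there is no depth.
- eyes.camera_info(name): a dict with "fx", "fy", "cx", "cy" (pixels), "rvec" (rotation vector, rad) and "tvec" (3), from world to camera coordinates, as OpenCV has them. Camera axes: x right, y down, z forward; pixel columns grow to the right and rows downward; lengths in m; the calibration is good to about 2 mm. A picture is of the moment at which its call begins: read the wrist's pose just before it. camera_info takes no time and is no camera call; for the wrist camera it gives the pose at the moment of the call.
- job.sign_off(): hands the job in; it is judged then, once.
The state is a dict: "time_s": time; "q": joint angles; "qd": joint speeds; "joint_torque": joint torques, N m; "eef_pos": TCP position; "tcp_rot": TCP orientation; "ft_force": force on the tool from outside, world axes, zero at the start; "moment": the same for the moment, N m; "finger_gap": finger opening in m; "gripper_force": force on a finger pad.
Only numpy, scipy, OpenCV 4.12 (cv2) and the standard library are available. Lean on these libraries where they do the work, as an engineer would, in place of code of your own. Each camera call takes 0.05 s, during which the arm holds its last target. There are 200 camera calls.

## Working session

There is one attempt and no reset: what is moved stays moved. The work goes in short steps, Python scripts to look and compute and a tool call to move; the robot and the scene stay as the last step left them, time stands still between calls to the robot, and variables do not carry over. Pictures are saved under pics/ and viewed, at most 10 in all, crops included, and the job is handed in when it is done.

Besides the shell and the picture viewer there is one more tool, called after ">>>" by a JSON object that holds its "op" and its "data", one argument or row to a line. arm_command: Moves the arm, as the interface text tells. Its arguments: {"type":"object","properties":{"commands":{"type":"array"},"hand":{"type":"number"},"squeeze":{"type":"number"}},"required":["commands"]}

```bash
mkdir -p pics; cat > h.py <<'E'
import cv2, numpy as np
from workcell import status, eyes, job, arm
def cam(n):
    c=eyes.camera_info(n); K=np.array([[c['fx'],0,c['cx']],[0,c['fy'],c['cy']],[0,0,1]]); R=cv2.Rodrigues(np.array(c['rvec'],float))[0]
    return K,R,np.array(c['tvec'],float).reshape(3)
def at(C,u,v,z):
    K,R,t=C; d=R.T@np.linalg.inv(K)@[u,v,1]; o=-R.T@t
    return o+d*(z-o[2])/d[2]
def snap(n,f):
    im=eyes.grab_frame(n)[:,:,::-1].copy(); cv2.imwrite('pics/'+f,im); return im
E
python3 - <<'E'
from h import *
snap('top','top.png'); snap('scene','scene.png')
s=status.sense(); print(s['eef_pos'],s['tcp_rot'],s['time_s'])
for n in('top','scene'):
    K,R,t=cam(n); print(n,K[0,0],-R.T@t)
E
```

```text
[ 0.17378529 -0.60013372  0.23077127] [ 9.90088923e-01  1.40440905e-01 -1.67512357e-05 -5.25729879e-04] 0.1
top 615.3960803904737 [0.37289205 0.02836678 1.19664936]
scene 458.2351126420588 [0.94997643 0.52601235 0.66692107]
```

View pics/top.png

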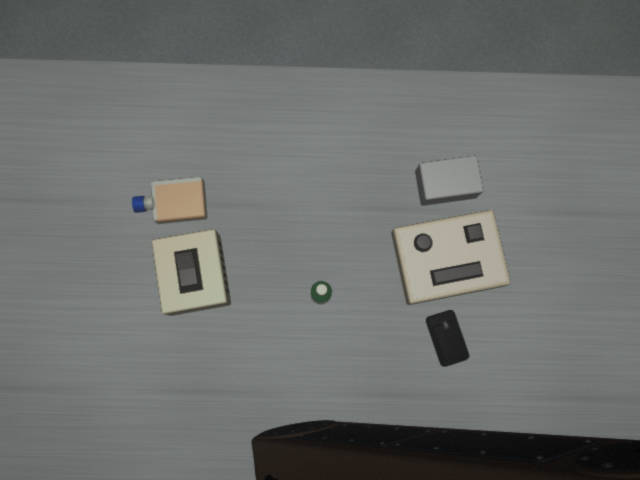

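View pics/scene.png

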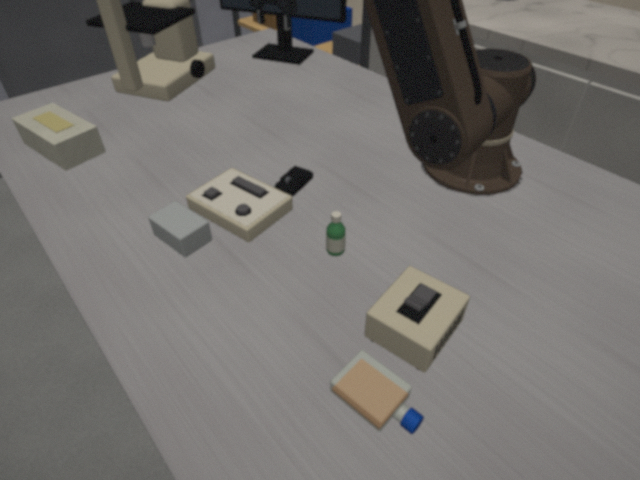

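The top view shows the lamp supply near (190,272) and its rocker near (188,270), with the flask above it, so the ridge end points up in the picture. The pad is near (452,257): round key (423,242), square key (474,232), bar (457,273). I'll enlarge both.

```bash
python3 - <<'E'
from h import *
im=cv2.imread('pics/top.png')
a=cv2.resize(im[225:320,145:235],None,fx=6,fy=6,interpolation=cv2.INTER_CUBIC)[:570,:380+160]
b=cv2.resize(im[205:310,385:515],None,fx=5,fy=5,interpolation=cv2.INTER_CUBIC)
cv2.imwrite('pics/a.png',a);cv2.imwrite('pics/b.png',b)
E
```

```text
(no output)
```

View pics/a.png

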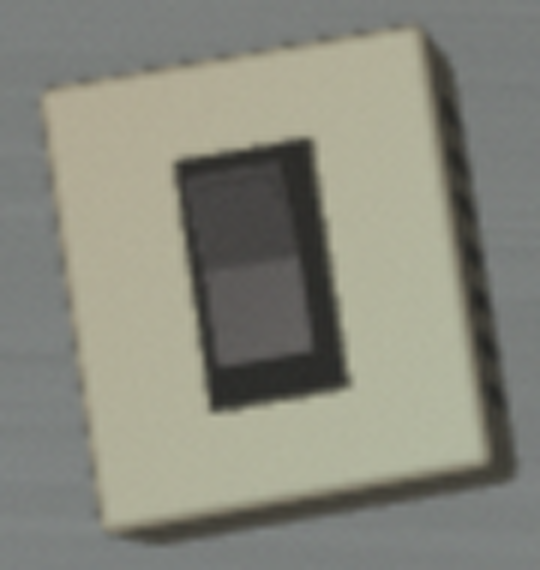

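View pics/b.png

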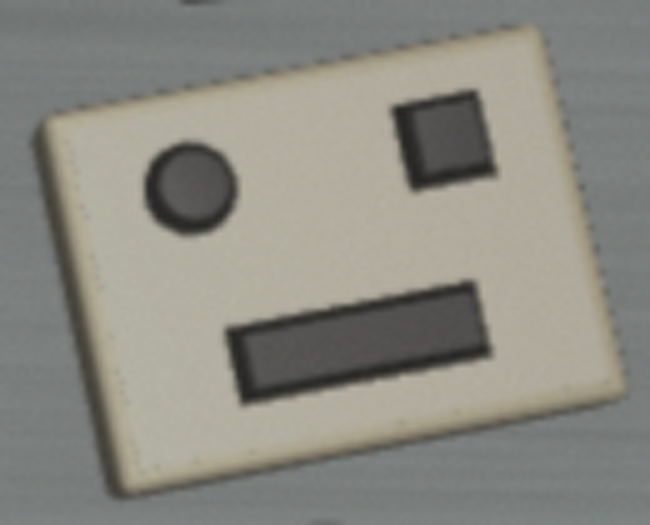

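```bash
python3 - <<'E'
from h import *
from scipy.spatial.transform import Rotation as R
C=cam('top')
A=lambda u,v,z:at(C,145+u/6,225+v/6,z)
B=lambda u,v,z:at(C,385+u/5,205+v/5,z)
c=np.array([A(u,v,.075) for u,v in[(42,92),(420,28),(490,465),(105,532)]]) # +x+y,+x-y,-x-y,-x+y
m=c.mean(0); print('box',m,'sides',[np.linalg.norm(c[i]-c[(i+1)%4]) for i in range(4)])
ax=(c[0]+c[1]-c[2]-c[3]);ax/=np.linalg.norm(ax);print('yaw',np.degrees(np.arctan2(ax[1],ax[0])))
print('ridge from box',m+ax*.022,'direct',A(238,180,.104))
r,s,b=B(195,185,.052),B(455,138,.052),B(365,342,.052)
print('round',r,'sq',s,'bar',b,'r-s',np.linalg.norm(r-s),'bar-mid',np.linalg.norm((r+s)/2-b))
d=r-s;print('padyaw',np.degrees(np.arctan2(-d[0],d[1])))
st=status.sense();M=R.from_quat(st['tcp_rot']).as_matrix();p=np.array(st['eef_pos']);print(M.round(3))
E
```

```text
box [0.50742787 0.2496514  0.075     ] sides [np.float64(0.11664495179895269), np.float64(0.13671536471492327), np.float64(0.11682870788259028), np.float64(0.13656197198835143)]
yaw 11.416610392368346
ridge from box [0.52899258 0.25400612 0.075     ] direct [0.53292375 0.25326077 0.104     ]
round [ 0.57545592 -0.18589479  0.052     ] sq [ 0.59587497 -0.28537578  0.052     ] bar [ 0.51690697 -0.249802    0.052     ] r-s 0.10155492786032698 bar-mid 0.0702027347574993
padyaw 11.599192220217548
[[ 0.961  0.278 -0.   ]
 [ 0.278 -0.961  0.001]
 [ 0.    -0.001 -1.   ]]
```

Sizes check out (117 x 137 mm box, 101.5 mm key spacing, 70 mm bar offset). Moving now with the fingers shut, around the base at a safe height.

>>> {"op": "arm_command", "data": {
  "commands": [
    [1.3,-0.9,0,0,0,0],
    [2.6,-1.8,0,0,0,0],
    [3.9,-2.7,0,0,0,0],
    [5.2,-3.6,0,0,0,0],
    [6.5,-4.5,0,0,0,0],
    [7.8,-5.4,0,0,0,0],
    [9.1,-6.3,0,0,0,0],
    [10.4,-7.2,0,0,0,0]
  ],
  "hand": 1,
  "squeeze": 20
}}

```text
time_s: 0.77
eef_pos: [0.3743, -0.3534, 0.2312]
tcp_rot: [0.99, 0.14, -0.0, -0.0]
ft_force: [1.4, 0.2, -0.3]
finger_gap: -0.0004
gripper_force: 0.0
```

>>> {"op": "arm_command", "data": {
  "commands": [
    [1.1,-1.1,0,0,0,0],
    [2.2,-2.2,0,0,0,0],
    [3.3,-3.3,0,0,0,0],
    [4.4,-4.4,0,0,0,0],
    [5.5,-5.5,0,0,0,0],
    [6.6,-6.6,0,0,0,0],
    [7.7,-7.7,0,0,0,0],
    [8.8,-8.8,0,0,0,0]
  ]
}}

```text
time_s: 1.43
eef_pos: [0.5242, -0.0807, 0.2312]
tcp_rot: [0.99, 0.14, -0.0, -0.0]
ft_force: [1.2, -0.9, -0.4]
finger_gap: -0.0002
gripper_force: 0.0
```

```bash
cat > to.py <<'E'
from h import *
import sys
from scipy.spatial.transform import Rotation as R
s=status.sense();M=R.from_quat(s['tcp_rot']).as_matrix();p=np.array(s['eef_pos'])
g=np.array([float(a) for a in sys.argv[1:4]])
print(p.round(4),'F',np.round(s['ft_force'],1),'gap',s['finger_gap'],'t',s['time_s'],M[:,2].round(3)); print((M.T@(g-p)/.025).round(2))
E
python3 to.py .531 .254 .13
```

```text
[ 0.5242 -0.0807  0.2312] F [ 1.2 -0.9 -0.4] gap -0.00015472141140235936 t 1.4333 [-0. -0. -1.]
[  3.99 -12.78   4.05]
```

>>> {"op": "arm_command", "data": {
  "commands": [
    [0.5,-1.6,0,0,0,0],
    [1,-3.2,0,0,0,0],
    [1.5,-4.8,0,0,0,0],
    [2,-6.4,0,0,0,0],
    [2.5,-8,0,0,0,0],
    [3,-9.6,0,0,0,0],
    [3.5,-11,0,0,0,0],
    [3.8,-12,0,0,0,0]
  ]
}}

```text
time_s: 2.1
eef_pos: [0.5311, 0.2351, 0.231]
tcp_rot: [0.99, 0.141, -0.0, -0.0]
ft_force: [0.6, -0.0, 0.7]
finger_gap: -0.0
gripper_force: 0.0
```

>>> {"op": "arm_command", "data": {
  "commands": [
    [0,0,1,0,0,0],
    [0,0,2,0,0,0],
    [0,0,3,0,0,0],
    [0,0,3.5,0,0,0],
    [0,0,3.5,0,0,0],
    [0,0,3.5,0,0,0]
  ]
}}

```text
time_s: 2.6
eef_pos: [0.5314, 0.2319, 0.1434]
tcp_rot: [0.99, 0.14, -0.001, 0.0]
ft_force: [0.3, 0.0, 0.6]
finger_gap: -0.0002
gripper_force: 0.0
```

```bash
python3 to.py .531 .254 .13
python3 - <<'E'
from h import *
snap('wrist','w1.png')
K,R,t=cam('wrist')
for p in [(.531,.254,.104),tuple(status.sense()['eef_pos'])]:
    q=K@(R@np.array(p)+t); print((q/q[2]).round(0))
E
```

```text
[0.5314 0.2319 0.1434] F [0.3 0.  0.6] gap -0.0002458262983215649 t 2.6 [-0.001 -0.001 -1.   ]
[ 0.23 -0.85  0.54]
[282. 272.   1.]
[326. 324.   1.]
```

View pics/w1.png

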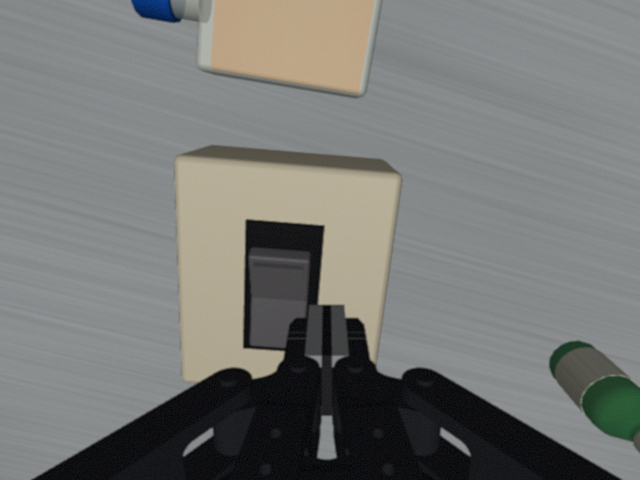

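The wrist view shows the ridge at about (279,265) against the predicted (282,272), so it lies about 2 mm further in +x. I'll shift over it, then press.

>>> {"op": "arm_command", "data": {
  "commands": [
    [0.3,-0.8,0,0,0,0],
    [0.3,-0.85,0,0,0,0],
    [0.3,-0.85,0.7,0,0,0],
    [0.3,-0.85,1.2,0,0,0],
    [0.3,-0.85,1.5,0,0,0],
    [0.3,-0.85,1.65,0,0,0],
    [0.3,-0.85,1.75,0,0,0],
    [0.3,-0.85,1.85,0,0,0]
  ]
}}

```text
time_s: 3.32
eef_pos: [0.5337, 0.2545, 0.0985]
tcp_rot: [0.99, 0.14, 0.001, -0.0]
ft_force: [2.4, -0.3, 4.1]
finger_gap: 0.0002
gripper_force: 1.6
```

>>> {"op": "arm_command", "data": {
  "commands": [
    [0,0,0.07,0,0,0],
    [0,0,0.14,0,0,0],
    [0,0,0.14,0,0,0],
    [0,0,0.14,0,0,0]
  ]
}}

```text
time_s: 3.65
eef_pos: [0.5328, 0.2544, 0.0941]
tcp_rot: [0.99, 0.14, 0.0, 0.0]
ft_force: [1.9, 0.0, 1.9]
finger_gap: -0.0001
gripper_force: 1.0
```

Close to the stop; pressing slightly further until the force shows it.

>>> {"op": "arm_command", "data": {
  "commands": [
    [0,0,0.05,0,0,0],
    [0,0,0.1,0,0,0],
    [0,0,0.1,0,0,0],
    [0,0,0.1,0,0,0]
  ]
}}

```text
time_s: 3.98
eef_pos: [0.5328, 0.2545, 0.0933]
tcp_rot: [0.99, 0.141, 0.001, -0.0]
ft_force: [-4.5, -1.5, 22.7]
finger_gap: 0.0001
gripper_force: 10.9
```

The force shows a solid stop. Now up, a look, and over to the pad.

>>> {"op": "arm_command", "data": {
  "commands": [
    [0,0,-0.6,0,0,0],
    [0,0,-1.6,0,0,0],
    [0,0,-2.6,0,0,0],
    [0,0,-3.6,0,0,0],
    [0,0,-3.6,0,0,0]
  ]
}}

```text
time_s: 4.4
eef_pos: [0.5338, 0.2549, 0.1857]
tcp_rot: [0.99, 0.141, 0.003, -0.0]
ft_force: [-0.0, -0.5, 0.4]
finger_gap: -0.0003
gripper_force: 0.0
```

```bash
python3 to.py .5755 -.186 .185
python3 - <<'E'
from h import *
im=snap('wrist','w2.png'); cv2.imwrite('pics/w2c.png',im[150:420,150:450])
E
```

```text
[0.5338 0.2549 0.1857] F [-0.  -0.5  0.4] gap -0.00032664854585037826 t 4.4 [ 0.005  0.002 -1.   ]
[-3.30e+00  1.74e+01  1.00e-02]
```

View pics/w2c.png

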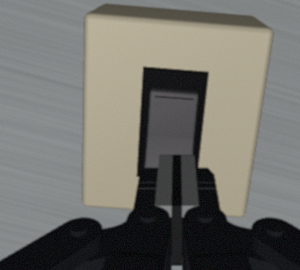

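The rocker's ridged half is now flat (ridge at about (175,98) in the crop), so it is on. Moving to the round key.

>>> {"op": "arm_command", "data": {
  "commands": [
    [-0.3,1.4,0,0,0,0],
    [-0.6,2.8,0,0,0,0],
    [-0.9,4.2,0,0,0,0],
    [-1.2,5.6,0,0,0,0],
    [-1.5,7,0,0,0,0],
    [-1.7,8.4,0,0,0,0],
    [-1.9,9.8,0,0,0,0],
    [-2.1,11.2,0,0,0,0]
  ]
}}

```text
time_s: 5.12
eef_pos: [0.5594, -0.0307, 0.1802]
tcp_rot: [0.99, 0.14, -0.001, -0.0]
ft_force: [0.7, 0.2, -0.1]
finger_gap: -0.0002
gripper_force: 0.0
```

>>> {"op": "arm_command", "data": {
  "commands": [
    [-0.3,1.2,0,0,0,0],
    [-0.6,2.4,0,0,0,0],
    [-0.8,3.4,0,0,0,0],
    [-0.9,4,0,0,0,0],
    [-1.2,4.5,0,0,0,0],
    [-1.2,4.5,1,0,0,0],
    [-1.2,4.5,2,0,0,0],
    [-1.2,4.5,2,0,0,0]
  ]
}}

```text
time_s: 5.78
eef_pos: [0.5604, -0.1446, 0.127]
tcp_rot: [0.99, 0.14, -0.003, -0.002]
ft_force: [-0.3, 0.8, -1.2]
finger_gap: 0.0001
gripper_force: 0.0
```

```bash
python3 to.py .5755 -.186 .052
python3 - <<'E'
from h import *
snap('wrist','w3.png')
K,R,t=cam('wrist')
for p in [(.5755,-.186,.052),(.5169,-.2498,.052),(.5959,-.2854,.052)]:
    q=K@(R@np.array(p)+t); print((q/q[2]).round(0))
E
```

```text
[ 0.5604 -0.1446  0.127 ] F [-0.3  0.8 -1.2] gap 6.283619573041287e-05 t 5.7833 [-0.007  0.003 -1.   ]
[0.14 1.77 2.99]
[403. 253.   1.]
[467. 364.   1.]
[577. 266.   1.]
```

View pics/w3.png

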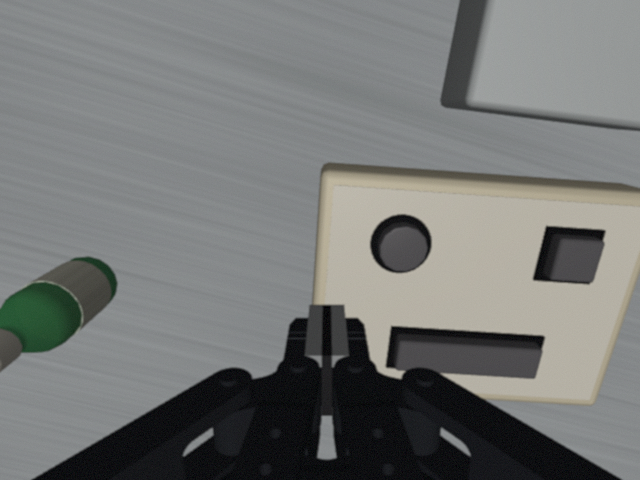

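Round key top is at (403,247) (predicted 253) and the bar at (467,356) (predicted 364), so I'll add 2 mm in x. Position over the round key and settle above it first.

>>> {"op": "arm_command", "data": {
  "commands": [
    [0.1,0.9,0,0,0,0],
    [0.2,1.8,0,0,0,0],
    [0.2,1.8,0.8,0,0,0],
    [0.2,1.8,1.6,0,0,0],
    [0.2,1.8,2.2,0,0,0],
    [0.2,1.8,2.4,0,0,0],
    [0.2,1.8,2.4,0,0,0],
    [0.2,1.8,2.4,0,0,0]
  ]
}}

```text
time_s: 6.5
eef_pos: [0.5805, -0.1872, 0.0726]
tcp_rot: [0.99, 0.141, 0.0, 0.0]
ft_force: [-0.0, 0.5, 0.7]
finger_gap: -0.0
gripper_force: 0.0
```

```bash
python3 to.py .577 -.186 .046
```

```text
[ 0.5805 -0.1872  0.0726] F [-0.   0.5  0.7] gap -4.393839327836992e-05 t 6.5 [ 0.001 -0.    -1.   ]
[-0.12 -0.09  1.06]
```

>>> {"op": "arm_command", "data": {
  "commands": [
    [-0.1,-0.05,0.3,0,0,0],
    [-0.1,-0.05,0.6,0,0,0],
    [-0.1,-0.05,0.75,0,0,0],
    [-0.1,-0.05,0.85,0,0,0],
    [-0.1,-0.05,0.95,0,0,0],
    [-0.1,-0.05,1.05,0,0,0],
    [-0.1,-0.05,1.05,0,0,0],
    [-0.1,-0.05,1.05,0,0,0]
  ]
}}

```text
time_s: 7.17
eef_pos: [0.5771, -0.1868, 0.046]
tcp_rot: [0.99, 0.14, -0.0, -0.0]
ft_force: [-5.4, 1.5, 10.6]
finger_gap: -0.0
gripper_force: 5.3
```

>>> {"op": "arm_command", "data": {
  "commands": [
    [0,0,0.03,0,0,0],
    [0,0,0.03,0,0,0],
    [0,0,0.03,0,0,0]
  ]
}}

```text
time_s: 7.42
eef_pos: [0.5771, -0.1868, 0.0459]
tcp_rot: [0.99, 0.14, 0.0, 0.0]
ft_force: [-5.7, 2.2, 17.4]
finger_gap: 0.0002
gripper_force: 8.9
```

>>> {"op": "arm_command", "data": {
  "commands": [
    [0,0,-0.4,0,0,0],
    [0,0,-1,0,0,0],
    [0,0,-1.4,0,0,0],
    [0,0,-1.4,0,0,0],
    [0,0,-1.4,0,0,0]
  ]
}}

```text
time_s: 7.83
eef_pos: [0.5775, -0.187, 0.0799]
tcp_rot: [0.99, 0.14, 0.001, 0.0]
ft_force: [-0.1, -0.0, -0.5]
finger_gap: 0.0002
gripper_force: 0.0
```

```bash
python3 to.py .519 -.25 .07
```

```text
[ 0.5775 -0.187   0.0799] F [-0.1 -0.  -0.5] gap 0.00020444196341971976 t 7.8333 [ 0.001 -0.001 -1.   ]
[-2.95  1.77  0.4 ]
```

The key stopped solidly at 17 N. Next the bar: move across at 80 mm height, which clears everything on the pad.

>>> {"op": "arm_command", "data": {
  "commands": [
    [-0.7,0.4,0,0,0,0],
    [-1.5,0.9,0,0,0,0],
    [-2.3,1.4,0,0,0,0],
    [-2.95,1.75,0,0,0,0],
    [-2.95,1.75,0,0,0,0],
    [-2.95,1.75,0.2,0,0,0],
    [-2.95,1.75,0.4,0,0,0],
    [-2.95,1.75,0.4,0,0,0]
  ]
}}

```text
time_s: 8.5
eef_pos: [0.5186, -0.2486, 0.0681]
tcp_rot: [0.99, 0.141, -0.001, -0.001]
ft_force: [0.2, -0.1, 0.0]
finger_gap: 0.0
gripper_force: 0.0
```

```bash
python3 to.py .519 -.25 .0455
python3 - <<'E'
from h import *
im=snap('wrist','w4.png')
E
```

```text
[ 0.5186 -0.2486  0.0681] F [ 0.2 -0.1  0. ] gap 1.151437555106463e-05 t 8.5 [-0.001  0.001 -1.   ]
[-0.    0.06  0.9 ]
```

View pics/w4.png

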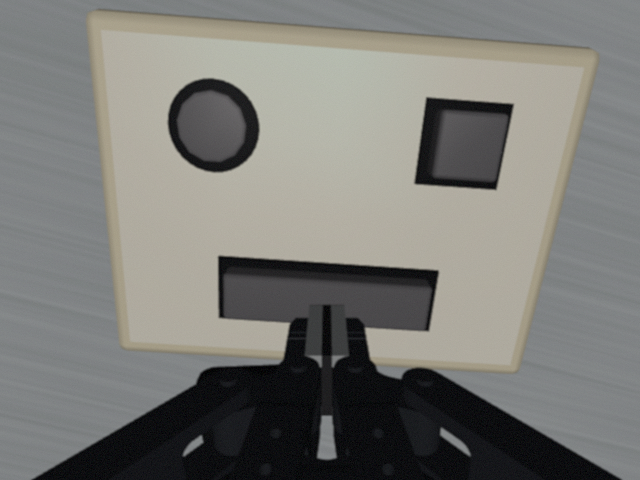

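The round key (213,125) sits lower than before, and the tips (327,305) are over the middle of the bar (328,297). Pressing and holding.

>>> {"op": "arm_command", "data": {
  "commands": [
    [0,0,0.3,0,0,0],
    [0,0,0.55,0,0,0],
    [0,0,0.7,0,0,0],
    [0,0,0.8,0,0,0],
    [0,0,0.88,0,0,0],
    [0,0,0.9,0,0,0],
    [0,0,0.9,0,0,0],
    [0,0,0.9,0,0,0]
  ]
}}

```text
time_s: 9.22
eef_pos: [0.5186, -0.2493, 0.0473]
tcp_rot: [0.99, 0.14, 0.0, 0.0]
ft_force: [0.2, 3.4, 4.2]
finger_gap: 0.0005
gripper_force: 2.1
```

Force is 4.2 N, not quite at the stop; pushing 1.5 mm more and holding.

>>> {"op": "arm_command", "data": {
  "commands": [
    [0,0,0.06,0,0,0],
    [0,0,0.09,0,0,0],
    [0,0,0.09,0,0,0],
    [0,0,0.09,0,0,0],
    [0,0,0.09,0,0,0],
    [0,0,0.09,0,0,0],
    [0,0,0.09,0,0,0]
  ]
}}

```text
time_s: 9.8
eef_pos: [0.5186, -0.2494, 0.0459]
tcp_rot: [0.99, 0.14, 0.0, 0.0]
ft_force: [-2.6, 4.4, 16.0]
finger_gap: -0.0001
gripper_force: 8.0
```

Solidly down and held for about half a second. Letting go and clearing.

>>> {"op": "arm_command", "data": {
  "commands": [
    [0,0,-0.4,0,0,0],
    [0,0,-1,0,0,0],
    [0,0,-2,0,0,0],
    [0,0,-3,0,0,0],
    [0,0,-4,0,0,0],
    [0,0,-4,0,0,0],
    [0,0,-4,0,0,0],
    [0,0,-4,0,0,0]
  ]
}}

```text
time_s: 10.47
eef_pos: [0.5183, -0.2494, 0.1443]
tcp_rot: [0.99, 0.14, -0.0, -0.0]
ft_force: [-0.6, -0.4, 0.4]
finger_gap: 0.0001
gripper_force: 0.0
```

```bash
python3 - <<'E'
from h import *
im=snap('wrist','w5.png'); im2=snap('scene','s5.png')
cv2.imwrite('pics/f.png',np.hstack([cv2.resize(im,(400,300)),cv2.resize(im2[160:400,180:500],(400,300))]))
E
```

```text
(no output)
```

View pics/f.png

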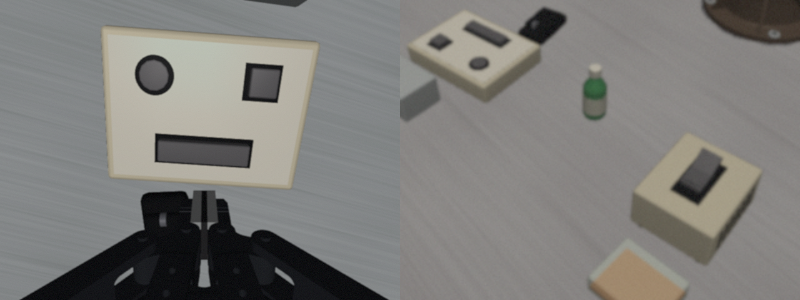

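The round key at (154,75) is in, the bar at (203,151) is up again, the rocker at (700,172) is tipped over, and nothing has been moved.

```bash
python3 -c "
from workcell import job; print(job.sign_off())"
```

```text
the job is handed in; nothing more can be done
None
```

I switched the rocker on, latched the round key in, held the bar key down for about half a second and let it up, and handed the job in at about 10.5 s; the last pictures show nothing else moved, but hand-in gave no verdict.

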